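# Sound the stem slot and hang up the depth gauge

## Robot

A 6-joint arm with a two-finger parallel gripper is mounted at the origin on the work surface. World frame = base frame: x ahead of the robot, y to its left, z up, the work surface at z = 0. Lengths are in m, angles in degrees, forces in N, time in s.
With the tool pointing down it reaches from about 0.4 to 0.825 m from the base axis. Payload 7 kg.
Tool frame: the origin (TCP) lies midway between the tips of the shut fingers; the grasp point (between the pads) lies 19 mm behind it (r.grip_point_offset is the z of the grasp point in the tool frame, in m); z points along the fingers, y is the line along which they close (so a half turn about z gives the same grasp; the last joint's range is limited). The gripper opens to 88 mm and grips with 3 to 60 N. Pads are 19 mm wide; open, the fingers measure 130 mm over their backs; the gripper's body (78 mm by 193 mm) begins 47 mm behind the grasp point.
Start: joints at [84.975, 20.546, 0.682, 0, -70.136, -16.507], TCP at [0.248, 0.628, 0.227] pointing down, gripper open.
Joint ranges: [-176.03, 176.03], [-82.01, 121.73], [-58.28, 71.71], [-173.87, 95.51], [-174.79, -0.11], [-173.66, 173.66]. Speed limits (degrees/s): [136.94, 136.94, 172.46, 180, 180, 180].

## Interface

Orientations are given as [roll, pitch, yaw] about the fixed x, y, z axes, in that order (R = Rz(yaw) Ry(pitch) Rx(roll)).
In Python, from plant import r, viewer, recognise, outline_of, pinpoint gives the robot as it stands.
- The arm moves only by the tool move_arm, never from a script. Its argument "targets" is a list of rows, each a list of 2 entries, a list of its own where there are three numbers: the shift along the tool's x, y, z in cm, then the turn, a rotation vector about the tool's x, y, z in rad. A call has 1 to 5 rows; each row is the pose to reach, as a shift and turn from the pose commanded when the call began, along the tool's axes at that moment; what a row does not reach only later rows make up. A row lasts 1/8 s, in which the tool goes at most 62.5 mm and 10.7 degrees, less where a joint would pass 70% of its speed; a pose out of reach is approached as far as the arm can. A call with a gripper value outside its range is refused whole. "jaw" is the finger opening in cm, from 0 to 8.76, set as the call begins (left out, the last holds). The fingers move at their own pace and stop on an object; "squeeze" is the grip in N (left out, the last holds). Time passes only in rows, so rows that repeat a pose let the fingers close. It gives the time, the measured TCP pose, the force, the opening and the grip force at its end, in the units of the state.
- r.get_state(): the state, without advancing time (a new reading comes with each control period).
- viewer.capture(name): name is "scene" or "top" or "wrist"; returns a dict with "image" (400x640x3 uint8, blue, green, red), "intrinsics" (3x3 intrinsics, pixels), "D" ([k1, k2, p1, p2, k3] as OpenCV has them; the pictures are not rectified), "camera_from_world" (4x4, takes a point from world to camera coordinates). Camera axes: x right, y up, looking along -z (the intrinsics and any distortion apply to the point x, -y, -z); pixel columns grow to the right and rows downward; lengths in m; the calibration is good to about 2 mm. A picture is of the moment at which its call begins. There is no depth.
- r.close_job(): hands the job in; it is judged then, once.
Trained networks look in the newest picture that a camera, given by its name, has taken for a name from the list of things; names that differ only in an ending like _2 or _b are one class to them, and where a whole thing is asked for, a point or a joint stands for the part that bears it (a point fixed in the world has none). Each returns a list of dicts, best first, with "score" (0 to 1); they miss things now and then, are a little off and sometimes report something else, mostly with a low value. They report only what shows in the picture. A call takes as long as a camera call. They do not tell look-alikes from the thing itself.
- recognise(label, camera): "box" ([left, top, right, bottom] in pixels, round what is visible of it).
- outline_of(label, camera): "mask" (400x640 bool, what is visible of it) and "box" ([left, top, right, bottom] in pixels, round what is visible of it).
- pinpoint(label, camera): "location" ([row, column] in pixels: a listed point, or the origin of a listed thing).
The state is a dict: "time_s": time; "joints": joint angles; "qd": joint speeds; "joint_torque": joint torques, N m; "tcp_pos": TCP position; "eef_rot": TCP orientation; "contact_force": force on the tool from outside, world axes, zero at the start; "moment": the same for the moment, N m; "gripper_width": finger opening in m; "gripper_force": force on a finger pad.
Only numpy, scipy, OpenCV 4.12 (cv2) and the standard library are available. Lean on these libraries where they do the work, as an engineer would, in place of code of your own. Each camera call takes 0.05 s, during which the arm holds its last target. There are 200 camera calls.

## Task

Take the orange depth gauge out of its green holder and lower its blade gently into the slot of the aluminium stem rack until the tip meets the sprung stop inside, keeping it lightly pressed there for about half a second. Then hang the gauge by its eye on the free peg, well onto the peg, and let go of it so that it hangs upright and still. Leave the other things on the table where they are.

Things in the scene. Friction and masses are not known exactly. Their poses are not given: they have to be found in the camera images.
- gauge: Flat orange depth gauge, 142 mm tall, 0.14 kg, upright in the green holder (origin 8 mm above the table). Origin: middle of the blade's lower tip; z up the tool, x normal to its flat faces, y across. Steel blade 4 thick (x), 24 wide (y), z 0 to 42; orange plate 10 thick, 44 wide, z 42 to 102, its lower edges being shoulders; black grip tab above. Front and back are alike: either way round will do.
- gauge_eye (a point): Centre of the gauge's round through eye: 12 mm diameter, axis along the gauge's x, 82 mm above the blade tip; axes as the gauge's. The centre of mass lies about 15 mm below it.
- gauge_tab (a point): Middle of the gauge's black grip tab, 122 mm above the blade tip: tab 10 thick (x), 26 wide (y), z 102 to 142 of the gauge. Pinch its flat faces from above, with the fingertips staying above the eye.
- holder: Fixed green block 80 x 90 x 50 mm with a slot 9 (x) by 28 (y) mm from above; the gauge's blade stands in it with its shoulders on the block's top. Origin: centre of the underside.
- rack: Fixed aluminium stem rack block 80 (x) x 110 (y) x 60 (z) mm with a red-stained foot, rows of small dark dots and one slot in the middle of its top. Origin: centre of the underside, z up. The gauge must never press on it, or on the stop in its slot, with more than 25 N.
- slot_mouth (a point): Centre of the slot's mouth in the rack's top, 60 mm above the table. Slot 7 (x) by 36 (y) mm, upright walls; the blade goes in with the gauge's x along the slot's x. Inside, a sprung brass stop fills it at an unknown depth, 16 to 34 mm below the mouth, to be felt: it yields up to 5 mm, resisting with 1.5 N at first, 6.5 N fully down, then is rigid. The shoulders never reach the rack.
- peg_stand: Fixed grey stand with the free peg: base 100 x 100 x 10 mm, post 16 (x) by 24 (y) mm, 145 mm high. The steel peg sticks out of the post's -x face near its top. Origin: on the table under the post's middle, z up. Hung means the eye's centre is at least 18 mm in from the peg's tip.
- peg_tip (a point): Tip of the free peg, on its axis: 75 mm along the stand's -x from the post's middle, 146 mm high. The peg is a round steel bar of 8 mm diameter with a round end, 67 mm long outside the post, rising 5 degrees from root to tip.
- peg_root (a point): Where the free peg's axis leaves the post: 8 mm along the stand's -x from the post's middle, 140 mm high.
- other_stand: A like stand whose peg is taken by a wooden-handled scraper (fixed to it, top 160 mm high); carry the gauge well over it. Origin on the table under the post. Bystander.
- tin: Closed steel tin, 80 diameter x 100 mm, origin under its centre. Bystander.
- jar: Glass jar with red lid, 66 diameter x 85 mm, origin under its centre. Bystander.
- brush: Brush lying flat near the front of the table, about 20 mm high, origin under its middle. Bystander.
- wrench: Steel wrench lying flat, under 20 mm high, origin under its middle. Bystander.
- cup: White cup, 70 diameter x 80 mm, origin under its centre. Bystander.
- bauble: Red lacquered bauble on its foot, 68 diameter x 84 mm, origin under its centre. Bystander.
Things that resemble listed ones, but are neither listed nor needed, are in the scene too. Leave any turquoise look-alike of the peg_stand alone.

How it is judged:
By the outcome, as a careful person would: the job done as asked, in the order asked, and still so for the second after the job is handed in, with the robot touching nothing.
It also fails if it takes over 58 s, if anything falls off the work surface, if the arm or the gripper's body presses on something with over 40 N, if the wrist force passes 120 N, or if a joint passes its speed limit or range.

## Working session

There is one attempt and no reset: what is moved stays moved. The work goes in short steps, Python scripts to look and compute and a tool call to move; the robot and the scene stay as the last step left them, time stands still between calls to the robot, and variables do not carry over. Pictures are saved under pics/ and viewed, at most 10 in all, crops included, and the job is handed in when it is done.

Besides the shell and the picture viewer there is one more tool, called in YAML: its name, and indented under it one key for each argument. move_arm: Moves the arm, as the interface text tells. Its arguments: {"type":"object","properties":{"targets":{"type":"array","items":{"type":"array"}},"jaw":{"type":"number"},"squeeze":{"type":"number"}},"required":["targets"]}

```bash
mkdir -p pics; ls; python3 - <<'E'
from plant import r, viewer, recognise, outline_of, pinpoint
import cv2,numpy as np
ims=[]
for c in ["scene","top"]:
    v=viewer.capture(c); ims.append(v["image"])
    np.savez(f"{c}.npz",K=v["intrinsics"],D=v["D"],T=v["camera_from_world"])
    for l in ["gauge","gauge_eye","gauge_tab","holder","rack","slot_mouth","peg_stand","peg_tip","peg_root","other_stand"]:
        print(c,l,[(np.round(d["location"]).tolist(),round(d["score"],2)) for d in pinpoint(l,c)][:4])
    cv2.imwrite(f"pics/{c}0.png",v["image"])
print(r.get_state())
E
```

```text
pics
scene gauge [([208.0, 300.0], 0.72)]
scene gauge_eye [([190.0, 295.0], 0.65)]
scene gauge_tab [([176.0, 299.0], 0.83)]
scene holder [([212.0, 300.0], 0.85)]
scene rack [([260.0, 459.0], 0.62), ([190.0, 367.0], 0.5)]
scene slot_mouth [([246.0, 465.0], 0.69)]
scene peg_stand [([205.0, 467.0], 0.83), ([246.0, 378.0], 0.71), ([195.0, 252.0], 0.47)]
scene peg_tip [([155.0, 493.0], 0.76), ([242.0, 467.0], 0.38), ([210.0, 303.0], 0.26)]
scene peg_root [([208.0, 386.0], 0.76), ([165.0, 473.0], 0.7)]
scene other_stand [([192.0, 249.0], 0.83)]
top gauge [([212.0, 360.0], 0.7)]
top gauge_eye [([209.0, 368.0], 0.72)]
top gauge_tab [([201.0, 367.0], 0.56), ([147.0, 299.0], 0.24)]
top holder [([210.0, 367.0], 0.91)]
top rack [([218.0, 196.0], 0.85), ([213.0, 363.0], 0.71)]
top slot_mouth [([212.0, 190.0], 0.64), ([192.0, 261.0], 0.63), ([142.0, 239.0], 0.47)]
top peg_stand [([205.0, 270.0], 0.87), ([290.0, 206.0], 0.7)]
top peg_tip [([220.0, 248.0], 0.84), ([322.0, 170.0], 0.69)]
top peg_root [([193.0, 262.0], 0.82), ([297.0, 188.0], 0.8)]
top other_stand [([213.0, 424.0], 0.7), ([266.0, 439.0], 0.63)]
{'time_s': 1.1, 'joints': array([ 8.49759897e+01,  2.05461364e+01,  6.80438548e-01,  1.38512559e-03,
       -7.01364120e+01, -1.65088818e+01]), 'qd': array([-0.09269364,  0.05818284, -0.01850699,  0.05655054, -0.08681294,
        0.01205122]), 'joint_torque': array([-2.59462140e-04, -5.82401168e+01,  2.93301988e+01,  7.00263217e+00,
        1.25870525e-02, -1.28167207e-05]), 'tcp_pos': array([0.24774363, 0.62785453, 0.22655656]), 'eef_rot': array([ 1.79998347e+02, -1.84854216e-03, -2.15324214e+01]), 'contact_force': array([ 0.43929125,  0.83680343, -0.06382809]), 'moment': array([-0.04904582,  0.00451533,  0.02072976]), 'gripper_force': 0.0, 'gripper_width': 0.08785760648259384}
```

View pics/scene0.png

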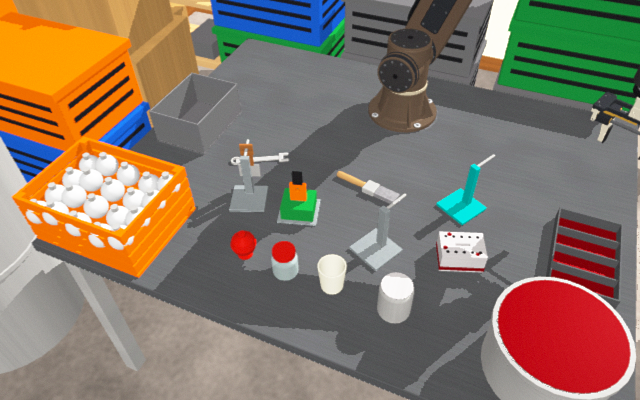

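View pics/top0.png

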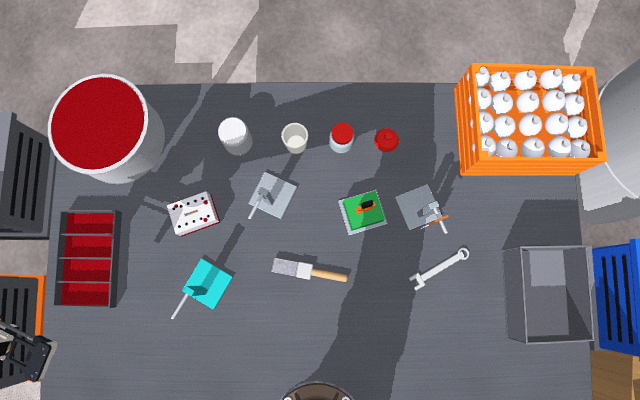

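The scene shows three stands. The grey one with a bare peg is at top (270,200) and scene (378,246). The turquoise one, at top (208,280) and scene (465,205), is the look-alike to leave alone. The grey one holding the scraper, at top (422,208), is other_stand. The free grey stand fits the description. The rack is at top (193,214), and the holder with the gauge is at (362,210).

```bash
cat > h.py <<'E'
import numpy as np, cv2
from scipy.spatial.transform import Rotation as R
F=np.diag([1.,-1,-1])
def proj(P,c):
    P=np.atleast_2d(P).astype(float);T=c["T"]; X=(P@T[:3,:3].T+T[:3,3])@F
    return cv2.projectPoints(X.reshape(-1,1,3),np.zeros(3),np.zeros(3),c["K"],c["D"])[0].reshape(-1,2)
def back(uv,z,c):
    uv=np.atleast_2d(uv).astype(float)
    n=cv2.undistortPoints(uv.reshape(-1,1,2),c["K"],c["D"]).reshape(-1,2)
    d=np.c_[n,np.ones(len(n))]@F@c["T"][:3,:3]; o=-c["T"][:3,:3].T@c["T"][:3,3]
    return o+d*((z-o[2])/d[:,2])[:,None]
def cam(v): return dict(K=np.array(v["intrinsics"]),D=np.array(v["D"],float),T=np.array(v["camera_from_world"]))
def load(n):
    d=np.load(n+".npz"); return dict(K=d["K"],D=d["D"],T=d["T"])
def rpy(s): return R.from_euler("xyz",s["eef_rot"],degrees=True)
E
python3 - <<'E'
from h import *
c=load("top"); s=load("scene")
print("topcam",-c["T"][:3,:3].T@c["T"][:3,3],c["K"][0,0])
for n,rc,z in [("tab",(201,367),.13),("eye",(209,368),.09),("holder",(210,367),0.0),("rack",(218,196),0),("slot",(212,190),.06),("stand",(205,270),0),("tip",(220,248),.146),("root",(193,262),.14),("other",(213,424),0)]:
    print(n,back(rc[::-1],z,c)[0].round(3))
for n,rc,z in [("tab",(176,299),.13),("eye",(190,295),.09),("slot",(246,465),.06),("stand",(246,378),0),("root",(208,386),.14)]:
    print("S",n,back(rc[::-1],z,s)[0].round(3))
from plant import viewer
v=viewer.capture("wrist"); w=cam(v); print("wristcam",-w["T"][:3,:3].T@w["T"][:3,3],"look",-w["T"][2,:3],"up",w["T"][1,:3],w["K"][0,0],w["D"])
a=cv2.imread("pics/top0.png")[160:255,150:460]; a=cv2.resize(a,None,fx=2.5,fy=2.5,interpolation=2)
b=cv2.imread("pics/scene0.png")[140:280,210:510]; b=cv2.resize(b,(775,345),interpolation=2)
cv2.imwrite("pics/crop1.png",np.vstack([a,b]))
E
```

```text
topcam [ 0.37676697 -0.01229865  1.22404134] 452.75394356932264
tab [ 0.574 -0.128  0.13 ]
eye [ 0.56  -0.134  0.09 ]
holder [ 0.572 -0.141  0.   ]
rack [0.552 0.328 0.   ]
slot [0.559 0.328 0.06 ]
stand [0.587 0.125 0.   ]
tip [0.526 0.161 0.146]
root [0.593 0.129 0.14 ]
other [ 0.563 -0.298  0.   ]
S tab [ 0.562 -0.123  0.13 ]
S eye [ 0.578 -0.129  0.09 ]
S slot [0.567 0.334 0.06 ]
S stand [0.603 0.122 0.   ]
S root [0.593 0.13  0.14 ]
wristcam [0.32311114 0.59816084 0.38488592] look [-0.2762874   0.10978275 -0.95478428] up [ 0.887884   -0.35110573 -0.29729911] 327.28199100765954 [-0.00293205  0.          0.          0.          0.        ]
```

View pics/crop1.png

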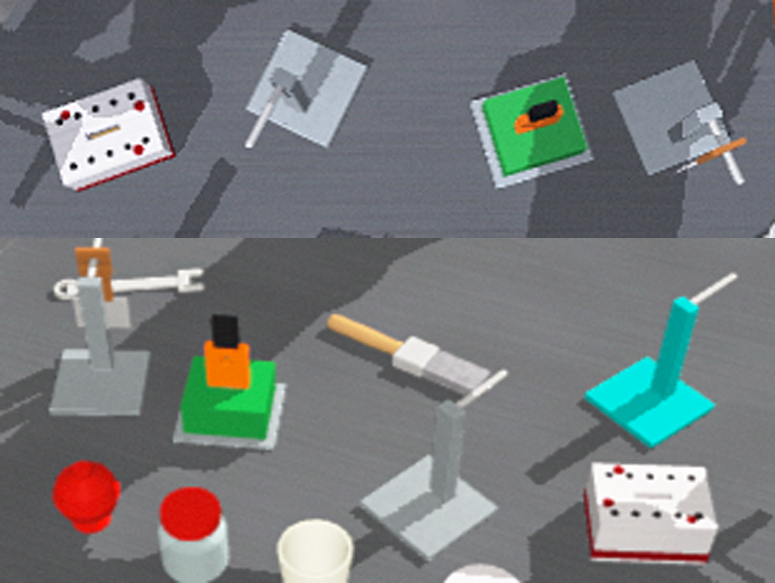

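The enlarged crop confirms it. The grey stand with the bare peg, at crop (300,90), is the target. The other grey stand carries the scraper, and the third is turquoise. The rack's slot shows at crop (103,132). Next I move above the rack.

move_arm:
  targets:
    - [[40,16.3,0],[0,0,0.95]]
    - [[40,16.3,0],[0,0,0.95]]
    - [[40,16.3,0],[0,0,0.95]]
    - [[40,16.3,0],[0,0,0.95]]
    - [[40,16.3,0],[0,0,0.95]]

```text
time_s: 1.78
tcp_pos: [0.4749, 0.4105, 0.2269]
eef_rot: [-180.0, 0.0, -75.6]
contact_force: [-0.3, 1.2, -0.5]
gripper_width: 0.0878
gripper_force: 0.0
```

move_arm:
  targets:
    - [[9.8,-6.4,2],[0,0,0]]
    - [[9.8,-6.4,2],[0,0,0]]
    - [[9.8,-6.4,2],[0,0,0]]
    - [[9.8,-6.4,2],[0,0,0]]

```text
time_s: 2.28
tcp_pos: [0.5607, 0.3333, 0.2065]
eef_rot: [180.0, -0.0, -75.3]
contact_force: [-0.6, 0.3, 0.7]
gripper_width: 0.0875
gripper_force: 0.0
```

```bash
cat > snap.py <<'E'
import sys
from h import *
from plant import r, viewer, recognise, outline_of, pinpoint
n=sys.argv[1]; labs=sys.argv[2].split(",")
v=viewer.capture("wrist"); w=cam(v); np.savez(n+".npz",**w); cv2.imwrite(f"pics/{n}.png",v["image"])
s=r.get_state(); print(s["time_s"],s["tcp_pos"].round(4),s["eef_rot"].round(2),s["joints"].round(1),s["contact_force"].round(1))
H=dict(gauge_tab=.13,gauge_eye=.09,slot_mouth=.06,peg_tip=.146,peg_root=.14,rack=0,holder=0,peg_stand=0)
for l in labs:
    for d in pinpoint(l,"wrist")[:3]:
        print(l,np.round(d["location"],1),round(d["score"],2),back(d["location"][::-1],H[l],w)[0].round(4))
E
python3 snap.py w_rack slot_mouth,rack
```

```text
2.325 [0.5603 0.3339 0.2068] [-1.7998e+02  1.0000e-02 -7.5230e+01] [ 47.9  19.1  -4.   -0.  -66.8 -33.1] [-0.3 -0.2 -0. ]
slot_mouth [175.7 321.6] 0.95 [0.5591 0.3262 0.06  ]
rack [163.6 320.6] 0.77 [0.5594 0.3269 0.    ]
```

View pics/w_rack.png

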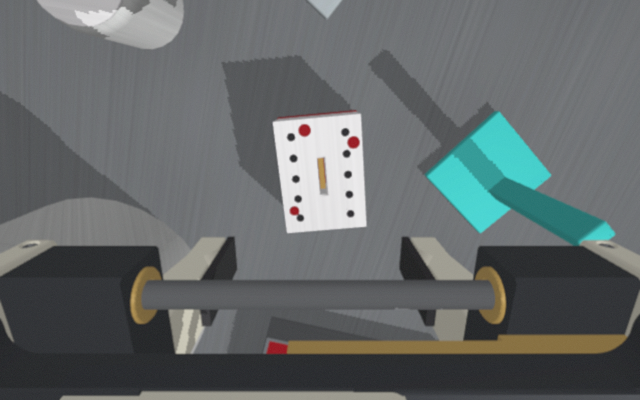

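The rack's top shows at corners about (274,122), (361,114), (366,226) and (287,233), with the brass-floored slot at (322,175). I'll fit its edges now.

```bash
cat > quad.py <<'E'
from h import *
def quad(mask,k=0.8):
    """sub-pixel corners of the largest convex quad in mask: hull's minAreaRect sides, each refit by a line"""
    c=max(cv2.findContours(mask.astype(np.uint8),cv2.RETR_EXTERNAL,cv2.CHAIN_APPROX_NONE)[0],key=cv2.contourArea)
    h=cv2.convexHull(c); p=h; e=1
    while len(p)>4: p=cv2.approxPolyDP(h,e,True); e+=.5
    p=p.reshape(-1,2).astype(float); P=c.reshape(-1,2).astype(float); L=[]
    for i in range(4):
        a,b=p[i],p[(i+1)%4]; d=(b-a)/np.linalg.norm(b-a); n=np.array([-d[1],d[0]])
        t=(P-a)@d; m=(abs((P-a)@n)<3)&(t>.1*np.linalg.norm(b-a))&(t<.9*np.linalg.norm(b-a))
        vx,vy,x,y=cv2.fitLine(P[m].astype(np.float32),cv2.DIST_HUBER,0,.01,.01).ravel(); nn=np.array([-vy,vx])
        L.append((nn,nn@[x,y]))
    return np.array([np.linalg.solve(np.array([L[i-1][0],L[i][0]]),[L[i-1][1],L[i][1]]) for i in range(4)])
E
python3 - <<'E'
from quad import *
c=load("w_rack"); im=cv2.imread("pics/w_rack.png").astype(int)
roi=np.zeros(im.shape[:2],bool); roi[105:240,265:375]=1
m=cv2.morphologyEx(((im.min(2)>170)&roi).astype(np.uint8),cv2.MORPH_CLOSE,np.ones((15,15)))
q=quad(m); X=back(q,.06,c); print(q.round(1).tolist()); print(X.round(4).tolist(),"centre",X.mean(0).round(4))
for i in range(4):
    d=X[(i+1)%4]-X[i]; print(np.linalg.norm(d[:2]).round(4),np.degrees(np.arctan2(d[1],d[0])).round(2))
s=((im[...,2]-im[...,0])>25)&(im[...,2]-im[...,1]<80); s[:150]=0;s[200:]=0;s[:,:308]=0;s[:,336:]=0
g=im.min(2)<185; g[:148]=0;g[202:]=0;g[:,:310]=0;g[:,334:]=0
for mm in (s,g):
    p=np.argwhere(mm)[:,::-1].astype(np.float32); rc=cv2.minAreaRect(p); b=cv2.boxPoints(rc); Y=back(b,.06,c); print(rc,Y.mean(0).round(4),[np.linalg.norm(Y[i]-Y[i-1]).round(4) for i in range(2)])
print(im[165:185:4,314:332].mean(2).astype(int) if 0 else im[176,312:334].tolist())
E
```

```text
[[360.1000061035156, 113.4000015258789], [365.79998779296875, 225.8000030517578], [286.8999938964844, 232.1999969482422], [272.79998779296875, 121.4000015258789]]
[[0.5402, 0.2614, 0.06], [0.5029, 0.365, 0.06], [0.5779, 0.3918, 0.06], [0.6151, 0.2883, 0.06]] centre [0.559  0.3266 0.06  ]
0.1101 109.82
0.0797 19.65
0.1099 -70.26
0.0795 -160.27
((321.54510498046875, 172.9958953857422), (30.51054573059082, 6.699644565582275), 84.80557250976562) [0.5597 0.3239 0.06  ] [np.float64(0.0299), np.float64(0.0063)]
((321.9310607910156, 175.67242431640625), (37.37046432495117, 8.221503257751465), 85.2363510131836) [0.5587 0.3264 0.06  ] [np.float64(0.0368), np.float64(0.0077)]
[[231, 230, 232], [233, 232, 233], [233, 232, 232], [234, 233, 233], [235, 234, 234], [229, 227, 228], [174, 176, 184], [107, 138, 165], [81, 140, 175], [82, 145, 178], [82, 145, 177], [80, 141, 176], [79, 117, 160], [118, 124, 156], [175, 173, 183], [222, 221, 222], [230, 229, 230], [231, 230, 231], [229, 229, 230], [230, 229, 230], [230, 229, 230], [231, 230, 232]]
```

Sizes fit at 110 x 79.6 mm. The rack centre is (0.559, 0.3265) and its yaw is 19.75°. The stand comes next.

move_arm:
  targets:
    - [[16.7,3.6,0],[0,0,0.7]]
    - [[16.7,3.6,0],[0,0,0.7]]
    - [[16.7,3.6,0],[0,0,0.7]]
    - [[16.7,3.6,0],[0,0,0.7]]
    - [[16.7,3.6,0],[0,0,0.7]]

```text
time_s: 3.05
tcp_pos: [0.5681, 0.1634, 0.2072]
eef_rot: [-180.0, 0.1, -115.3]
contact_force: [0.8, -0.3, 0.1]
gripper_width: 0.0879
gripper_force: 0.0
```

```bash
python3 snap.py w_peg peg_tip,peg_root,peg_stand
```

```text
3.1 [0.5681 0.1637 0.207 ] [-1.7998e+02  4.0000e-02 -1.1511e+02] [ 35.   13.5 -11.9  -0.  -64.6 -60.1] [ 0.6 -0.1  0.5]
peg_tip [182.1 367.5] 0.83 [0.5275 0.1577 0.146 ]
peg_root [179.3 267.8] 0.66 [0.5906 0.1274 0.14  ]
peg_stand [151.4 280.5] 0.66 [0.5981 0.128  0.    ]
peg_stand [196.4 529.5] 0.63 [0.3587 0.2997 0.    ]
```

View pics/w_peg.png

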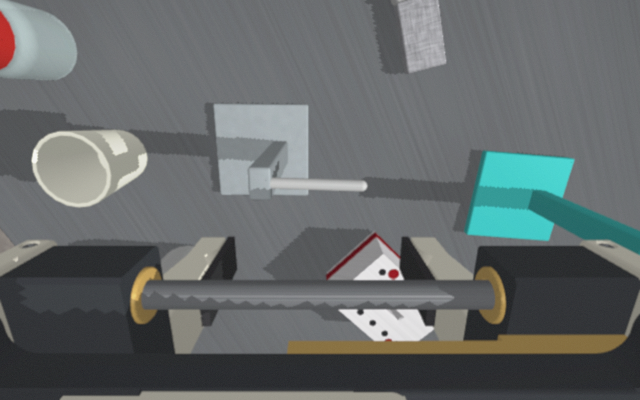

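The free peg runs from (272,185) to its tip at (367,186). The post top is at (260,178), and the base is at (214–308, 104–195).

```bash
cat > fitpeg.py <<'E'
from quad import *
from scipy.optimize import least_squares
c=load("w_peg"); im=cv2.imread("pics/w_peg.png").astype(float).mean(2)
mid=[]
for u in range(285,358,4):
    col=im[172:200,u]; bg=np.median(np.r_[col[:5],col[-5:]]); 
    g=np.gradient(cv2.GaussianBlur(col.reshape(-1,1),(1,3),0).ravel()); a=np.argmax(g); b=np.argmin(g)
    f=lambda i:(i+0.5*(abs(g[i-1])-abs(g[i+1]))/(abs(g[i-1])-2*abs(g[i])+abs(g[i+1])))
    mid.append((u,172+f(a),172+f(b)))
mid=np.array(mid); print(mid.round(1)[::3].tolist()); print(im[186,358:374].astype(int),im[172:200,320].astype(int))
b=((im>115)&(im<200)).astype(np.uint8); b[:95]=0;b[200:]=0;b[:,:205]=0;b[:,312:]=0
print(im[150,205:225].astype(int),im[120,298:315].astype(int),im[98:112,260].astype(int))
def pose(p):
    cx,sx=np.cos(p[2]),np.sin(p[2]); Rm=np.array([[cx,-sx,0],[sx,cx,0],[0,0,1]]); return lambda L: np.atleast_2d(L)@Rm.T+[p[0],p[1],0]
# base edges: far edge (top row) and side edges via gradient
def edge(line,lo,sgn):
    g=sgn*np.gradient(line); i=np.argmax(g[1:-1])+1; return lo+i+0.5*(g[i-1]-g[i+1])/(g[i-1]-2*g[i]+g[i+1])
top=np.array([(u,edge(im[98:112,u],98,1)) for u in range(225,300,5)])
right=np.array([(edge(im[v,298:318],298,-1),v) for v in range(112,170,4)])
left=np.array([(edge(im[v,205:228],205,1),v) for v in list(range(112,134,3))+list(range(150,188,4))])
def dist(pts,A,B,P):
    q=proj(np.vstack([P(A),P(B)]),c); d=(q[1]-q[0])/np.linalg.norm(q[1]-q[0]); return (pts-q[0])@[-d[1],d[0]]
M=np.c_[mid[:,0],mid[:,1:].mean(1)]
def res(p,full=False):
    P=pose(p); tip=[-.075,0,.146]; root=[-.008,0,.14]
    r1=dist(M,root,tip,P)
    r2=(proj(P(tip),c)[0,0]-TIP)
    e=.05;z=.01; C=[[-e,-e,z],[e,-e,z],[e,e,z],[-e,e,z]]
    ed=[dist(top,C[i],C[(i+1)%4],P) for i in range(4)]; 
    ed=[[dist(s,C[i],C[(i+1)%4],P) for i in range(4)] for s in (top,right,left)]
    rs=[min(x,key=lambda q:np.abs(q).mean()) for x in ed]
    out=[r1*1.0,[r2*2]]+[x*.5 for x in rs]
    if full: print("axis",r1.round(1)[::4],"tip",round(r2,2),[(x.mean().round(2),x.std().round(2)) for x in rs])
    return np.concatenate(out)
TIP=367.3
s=least_squares(res,[.595,.125,np.radians(-26)],loss="soft_l1"); p=s.x; res(p,True)
print("stand",p[:2].round(4),np.degrees(p[2]).round(2),"tip",pose(p)([-.075,0,.146]).round(4),"root",pose(p)([-.008,0,.14]).round(4))
E
python3 fitpeg.py
```

```text
[[285.0, 179.7, 194.5], [297.0, 180.0, 194.7], [309.0, 179.2, 188.9], [321.0, 179.4, 189.3], [333.0, 179.8, 189.9], [345.0, 180.1, 190.1], [357.0, 180.6, 190.5]]
[204 203 202 204 211 220 226 223 202 144  96  86  91  89  90  91] [114 113 114 111 115 115 123 143 165 180 190 198 201 201 196 192 183 161
 130 113 112 113 115 114 114 115 115 115]
[ 88  88  87  87  87  87  88  90  89  89  90  95 115 128 132 131 133 134
 133 132] [176 175 176 177 178 178 176 178 182 178 142 115 112 110 111 113 114] [114 115 115 116 112 115 136 164 175 175 176 175 176 177]
axis [ 3.   3.  -0.7 -0.3 -0.3] tip -27.98 [(np.float64(0.57), np.float64(0.31)), (np.float64(-0.65), np.float64(0.21)), (np.float64(0.19), np.float64(0.38))]
stand [0.6141 0.1196] -25.05 tip [[0.5461 0.1514 0.146 ]] root [[0.6068 0.123  0.14  ]]
```

```bash
sed -i 's/range(285,358,4)/range(310,360,3)/; s/def res(p,full=False):/def res(p,full=False):\n    OX=p[3]/' fitpeg.py
sed -i 's/C=\[\[-e,-e,z\],\[e,-e,z\],\[e,e,z\],\[-e,e,z\]\]/C=[[-e+OX,-e,z],[e+OX,-e,z],[e+OX,e,z],[-e+OX,e,z]]/; s/np.radians(-26)\]/np.radians(-26),.02]/' fitpeg.py
cat >> fitpeg.py <<'E'
print("base offset",p[3])
np.save("stand.npy",p)
d=cv2.imread("pics/w_peg.png")
P=pose(p); 
for L in ([-.075,0,.146],[-.008,0,.14],[-.008,-.012,.145],[-.008,.012,.145],[.008,.012,.145],[.008,-.012,.145]): cv2.drawMarker(d,tuple(np.round(proj(P(L),c)[0]*1).astype(int).tolist()),(0,0,255),0,5)
cv2.imwrite("pics/peg_chk.png",cv2.resize(d[90:210,200:390],None,fx=4,fy=4,interpolation=2))
E
python3 fitpeg.py
```

```text
[[310.0, 179.0, 188.9], [319.0, 179.3, 189.3], [328.0, 179.6, 189.5], [337.0, 179.9, 190.0], [346.0, 180.1, 190.1], [355.0, 180.4, 190.4]]
[204 203 202 204 211 220 226 223 202 144  96  86  91  89  90  91] [114 113 114 111 115 115 123 143 165 180 190 198 201 201 196 192 183 161
 130 113 112 113 115 114 114 115 115 115]
[ 88  88  87  87  87  87  88  90  89  89  90  95 115 128 132 131 133 134
 133 132] [176 175 176 177 178 178 176 178 182 178 142 115 112 110 111 113 114] [114 115 115 116 112 115 136 164 175 175 176 175 176 177]
axis [-0.  -0.1  0.1 -0.   0.1] tip 0.0 [(np.float64(-0.04), np.float64(0.08)), (np.float64(-0.3), np.float64(0.03)), (np.float64(-0.25), np.float64(0.15))]
stand [0.5963 0.1275] -25.72 tip [[0.5287 0.1601 0.146 ]] root [[0.589 0.131 0.14 ]]
base offset 0.020010803672292594
```

View pics/peg_chk.png

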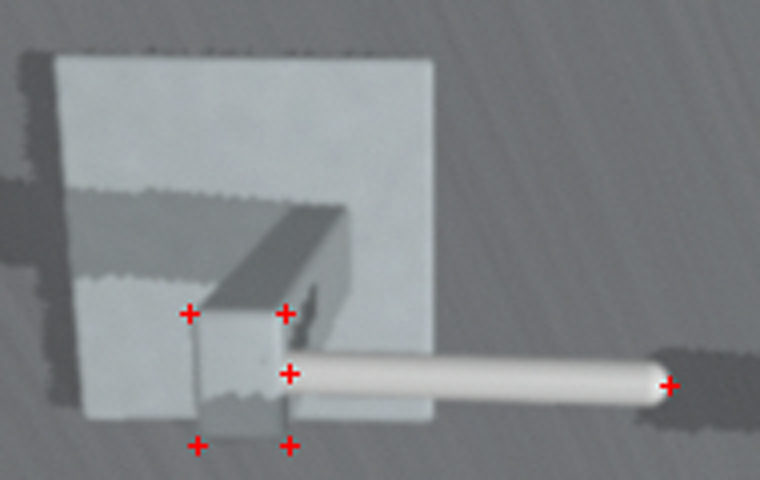

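The model overlays the post corners, peg root and tip to within a pixel, and the base offset comes out at 20.0 mm. Now the gauge.

move_arm:
  targets:
    - [[24.5,-10.8,-3],[0,0,-0.75]]
    - [[24.5,-10.8,-3],[0,0,-0.75]]
    - [[24.5,-10.8,-3],[0,0,-0.75]]
    - [[24.5,-10.8,-3],[0,0,-0.75]]
    - [[24.5,-10.8,-3],[0,0,-0.75]]

```text
time_s: 3.88
tcp_pos: [0.5609, -0.1065, 0.2369]
eef_rot: [-180.0, -0.0, -72.1]
contact_force: [1.1, 0.3, 0.6]
gripper_width: 0.0878
gripper_force: 0.0
```

```bash
python3 snap.py w_g gauge_tab,gauge_eye,holder
```

```text
3.925 [ 0.5607 -0.1088  0.2372] [ 1.7999e+02 -6.0000e-02 -7.2120e+01] [  8.7  10.4 -11.8   0.1 -67.8   9.2] [-0.1 -0.9  0.4]
gauge_tab [174.6 321.7] 0.85 [ 0.5633 -0.1237  0.13  ]
gauge_tab [  5.8 518.2] 0.73 [ 0.4673 -0.2855  0.13  ]
gauge_eye [158.2 319.5] 0.59 [ 0.5668 -0.1291  0.09  ]
holder [146.7 315.5] 0.96 [ 0.5702 -0.1249  0.    ]
```

View pics/w_g.png

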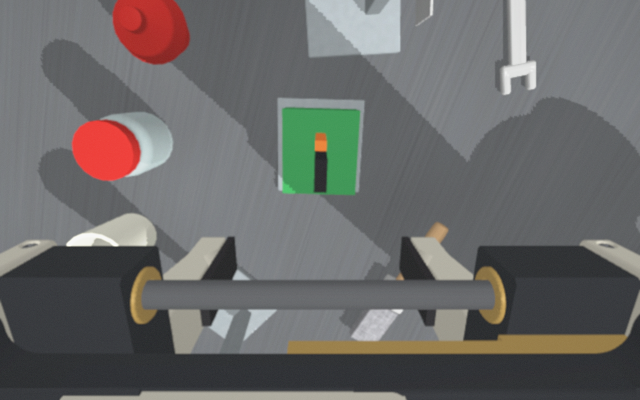

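The green holder top is at (283–360, 108–193), and the black tab with a bit of orange below it is at (321, 132–191). I'll fit both.

```bash
python3 - <<'E'
from quad import *
c=load("w_g"); im=cv2.imread("pics/w_g.png").astype(int); B,G,Rr=im[...,0],im[...,1],im[...,2]
print(im[185,308:335].sum(1).tolist()); print(im[140:198,321].tolist()[::2])
m=(G-Rr>50)&(G-B>30); m[:100]=0;m[200:]=0;m[:,:275]=0;m[:,370:]=0
m=cv2.morphologyEx(m.astype(np.uint8),cv2.MORPH_CLOSE,np.ones((25,25)))
q=quad(m); X=back(q,.05,c); print("holder",q.round(1).tolist(),X.mean(0).round(4),[(np.linalg.norm(X[(i+1)%4]-X[i]).round(4),np.degrees(np.arctan2(*(X[(i+1)%4]-X[i])[[1,0]])).round(2)) for i in range(4)])
g=G.astype(float); out=[]
for v in range(168,190):
    l=np.gradient(g[v,306:336]); a=np.argmin(l[:16]); b=14+np.argmax(l[14:])
    f=lambda i:i+.5*(l[i-1]-l[i+1])/(l[i-1]-2*l[i]+l[i+1])
    out.append((306+f(a),306+f(b),v))
o=np.array(out); print(o[::4].round(1).tolist())
for k in range(1):
    pa=np.polyfit(o[:,2],o[:,0],1); pb=np.polyfit(o[:,2],o[:,1],1)
    U=lambda p,v:(np.polyval(p,v),v)
    A=back([U(pa,170),U(pa,190),U(pb,170),U(pb,190)],.15,c)
    ca=(A[0]+A[2])/2; cb=(A[1]+A[3])/2; d=ca-cb; print("tab width",np.linalg.norm(A[1]-A[3]),"line",ca.round(4),cb.round(4),"ydir deg",np.degrees(np.arctan2(d[1],d[0])).round(2))
# blade y extent of top: bottom edge row
col=G[180:200,319:323].mean(1); print(col.astype(int))
R0=R.from_euler("xyz",[180,0,-72.12],degrees=True); t=np.array([.5607,-.1088,.2372])
print("tool coords tab line",R0.inv().apply(ca-t).round(4),R0.inv().apply(cb-t).round(4))
E
```

```text
[302, 300, 306, 305, 301, 269, 201, 153, 146, 134, 140, 137, 145, 148, 140, 134, 141, 157, 215, 282, 304, 309, 306, 305, 307, 304, 307]
[[58, 117, 217], [63, 135, 234], [64, 136, 234], [60, 131, 233], [64, 136, 235], [61, 122, 222], [43, 51, 71], [42, 40, 41], [39, 38, 38], [43, 40, 39], [51, 47, 46], [50, 48, 48], [48, 45, 47], [48, 45, 47], [52, 49, 49], [49, 48, 48], [48, 47, 49], [49, 46, 47], [48, 47, 47], [48, 44, 45], [46, 43, 42], [48, 46, 49], [45, 43, 44], [46, 45, 46], [48, 48, 48], [45, 44, 45], [69, 104, 56], [96, 122, 86], [113, 110, 109]]
holder [[283.0, 107.5999984741211], [359.1000061035156, 110.19999694824219], [353.8999938964844, 193.5], [283.0, 192.8000030517578]] [ 0.566  -0.1278  0.05  ] [(np.float64(0.0777), np.float64(-164.06)), (np.float64(0.0889), np.float64(106.26)), (np.float64(0.0781), np.float64(17.26)), (np.float64(0.0907), np.float64(-73.98))]
[[314.1, 326.6, 168.0], [314.1, 326.3, 172.0], [314.1, 326.3, 176.0], [313.8, 326.2, 180.0], [313.8, 326.1, 184.0], [313.9, 326.0, 188.0]]
tab width 0.009506883671715136 line [ 0.5672 -0.1313  0.15  ] [ 0.5626 -0.116   0.15  ] ydir deg -73.31
[ 45  45  45  46  45  46  46  46  47  45  43  60 103 135 125 111 113 121
 127 129]
tool coords tab line [0.0234 0.0007 0.0872] [0.0074 0.0004 0.0872]
```

The holder centre (0.566, -0.128) and the tab agree, and the yaw is 16.4°. Descending to the tab.

move_arm:
  targets:
    - [[2.0,0.08,3],[0,0,0.026]]
    - [[2.0,0.08,7],[0,0,0.026]]
    - [[2.0,0.08,10.5],[0,0,0.026]]
    - [[2.0,0.08,12.1],[0,0,0.026]]
    - [[2.0,0.08,12.1],[0,0,0.026]]

```text
time_s: 4.7
tcp_pos: [0.566, -0.1234, 0.1149]
eef_rot: [179.9, 0.0, -73.8]
contact_force: [-0.5, 0.0, 0.4]
gripper_width: 0.0879
gripper_force: 0.0
```

move_arm:
  targets:
    - [[0,0,0],[0,0,0]]

```text
time_s: 4.82
tcp_pos: [0.5673, -0.1237, 0.117]
eef_rot: [-179.9, -0.0, -73.8]
contact_force: [0.1, -0.9, 0.8]
gripper_width: 0.0872
gripper_force: 0.0
```

```bash
python3 - <<'E'
from h import *
from plant import r, viewer
for i in range(8):
    v=viewer.capture("wrist"); s=r.get_state(); T=np.array(v["camera_from_world"]); print(s["tcp_pos"].round(4),s["eef_rot"].round(2),(-T[:3,:3].T@T[:3,3]).round(4),s["joints"].round(2),s["contact_force"].round(1))
cv2.imwrite("pics/w_g2.png",v["image"])
for n in ["w_rack","w_peg","w_g"]:
    T=load(n)["T"]; print(n,(-T[:3,:3].T@T[:3,3]).round(4), T[1,:3].round(4))
E
```

```text
[ 0.5673 -0.1239  0.1171] [-1.7987e+02 -4.0000e-02 -7.3830e+01] [ 0.5897 -0.2014  0.2753] [ 6.990e+00  1.708e+01 -1.989e+01  3.000e-02 -5.289e+01  9.170e+00] [ 0.2 -0.3  0.8]
[ 0.5672 -0.1239  0.1171] [-1.7987e+02 -4.0000e-02 -7.3840e+01] [ 0.5896 -0.2016  0.2755] [ 6.970e+00  1.707e+01 -1.991e+01  2.000e-02 -5.288e+01  9.170e+00] [-0.2 -0.6  0.1]
[ 0.567  -0.124   0.1169] [-1.7987e+02 -3.0000e-02 -7.3850e+01] [ 0.5894 -0.2017  0.2754] [ 6.970e+00  1.707e+01 -1.992e+01  1.000e-02 -5.287e+01  9.170e+00] [-0.7  0.4  0.8]
[ 0.5668 -0.124   0.1167] [-1.7989e+02 -2.0000e-02 -7.3860e+01] [ 0.5892 -0.2018  0.2753] [ 6.960e+00  1.708e+01 -1.994e+01  1.000e-02 -5.287e+01  9.170e+00] [-0.2 -0.   0.8]
[ 0.5667 -0.1241  0.1165] [-1.7991e+02 -2.0000e-02 -7.3870e+01] [ 0.5891 -0.2018  0.2751] [ 6.960e+00  1.709e+01 -1.995e+01  1.000e-02 -5.286e+01  9.170e+00] [1.1 0.3 0.3]
[ 0.5665 -0.1242  0.1163] [-1.7993e+02 -1.0000e-02 -7.3880e+01] [ 0.589  -0.2019  0.2748] [  6.95  17.11 -19.97   0.   -52.86   9.17] [ 0.4 -0.3  0.1]
[ 0.5664 -0.1242  0.1161] [-1.7995e+02 -1.0000e-02 -7.3880e+01] [ 0.5889 -0.2019  0.2746] [  6.95  17.12 -19.98   0.   -52.85   9.17] [ 0.2 -0.   0.3]
[ 0.5663 -0.1242  0.1159] [-1.7997e+02 -1.0000e-02 -7.3880e+01] [ 0.5888 -0.2019  0.2744] [  6.95  17.13 -19.98   0.   -52.85   9.17] [ 0.9  0.  -1. ]
w_rack [0.5813 0.255  0.3648] [ 0.2415 -0.9235 -0.2979]
w_peg [0.5335 0.0901 0.3655] [-0.4076 -0.8627 -0.2993]
w_g [ 0.5857 -0.1835  0.3953] [ 0.2926 -0.9088 -0.2976]
```

move_arm:
  targets:
    - [[0.33,0.12,0],[0,0,0]]
    - [[0.33,0.12,0],[0,0,0]]
    - [[0.33,0.12,0],[0,0,0]]
    - [[0.33,0.12,0],[0,0,0]]

```text
time_s: 5.72
tcp_pos: [0.5659, -0.1277, 0.1155]
eef_rot: [180.0, 0.0, -73.9]
contact_force: [-1.0, 0.7, -0.7]
gripper_width: 0.0876
gripper_force: 0.0
```

```bash
cat > tabline.py <<'E'
import sys
from quad import *
def tab(n,z,u=(300,345),rows=None):
    c=load(n); im=cv2.imread(f"pics/{n}.png").astype(int); s=im.sum(2)
    m=(im.max(2)<75); m[:120]=0; m[:,:u[0]]=0; m[:,u[1]:]=0; m[238:]=0
    v=np.where(m.any(1))[0]; return c,m,v
n=sys.argv[1]; c,m,v=tab(n,0)
print("rows",v.min(),v.max())
for y in range(v.min(),v.max()+1,4):
    x=np.where(m[y])[0]; print(y,x.min(),x.max(),end=" | ") if len(x) else 0
E
python3 snap.py w_g3 gauge_tab; python3 tabline.py w_g3
```

```text
5.775 [ 0.5659 -0.1276  0.1155] [179.99   0.   -73.87] [  6.6  17.2 -19.9  -0.  -52.9   9.5] [-0.4  0.1  0.4]
gauge_tab [267.5 317.2] 0.73 [ 0.5662 -0.1267  0.13  ]
rows 229 237
229 310 326 | 233 310 326 | 237 310 327 |
```

move_arm:
  targets:
    - [[0,0,0],[0,0,0]]
    - [[0,0,0],[0,0,0]]
    - [[0,0,0],[0,0,0]]
    - [[0,0,0],[0,0,0]]
    - [[0,0,0],[0,0,0]]
  jaw: 0.4
  squeeze: 25

```text
time_s: 6.45
tcp_pos: [0.566, -0.1276, 0.1156]
eef_rot: [-180.0, 0.0, -73.9]
contact_force: [-0.0, -0.4, 0.2]
gripper_width: 0.0432
gripper_force: 0.0
```

move_arm:
  targets:
    - [[0,0,0],[0,0,0]]
    - [[0,0,0],[0,0,0]]

```text
time_s: 6.7
tcp_pos: [0.566, -0.1276, 0.1156]
eef_rot: [-180.0, 0.0, -73.9]
contact_force: [-0.2, 1.3, -0.2]
gripper_width: 0.0228
gripper_force: 0.0
```

```bash
python3 snap.py w_g4 gauge_tab; python3 - <<'E'
from h import *
c=load("w_g4")
from plant import r
s=r.get_state();Rt=rpy(s);t=s["tcp_pos"]
print(proj(t+Rt.apply([[0,-.005,-.034],[0,.005,-.034],[.013,-.005,-.034],[.013,.005,-.034]]),c).round(1).tolist(),s["gripper_width"],s["gripper_force"])
im={k:cv2.imread(f"pics/{k}.png")[215:285,280:360] for k in("w_g3","w_g4")}
cv2.imwrite("pics/cmp.png",cv2.resize(np.hstack(list(im.values())),None,fx=5,fy=5,interpolation=2))
E
```

```text
6.75 [ 0.566  -0.1276  0.1156] [-180.      0.    -73.87] [  6.6  17.2 -19.9  -0.  -52.9   9.5] [ 0.5 -0.1  0.3]
gauge_tab [266.8 318.1] 0.65 [ 0.5659 -0.1272  0.13  ]
[[306.9, 288.4], [329.8, 288.4], [306.6, 261.8], [330.1, 261.8]] 0.015247336040764826 0.0
```

View pics/cmp.png

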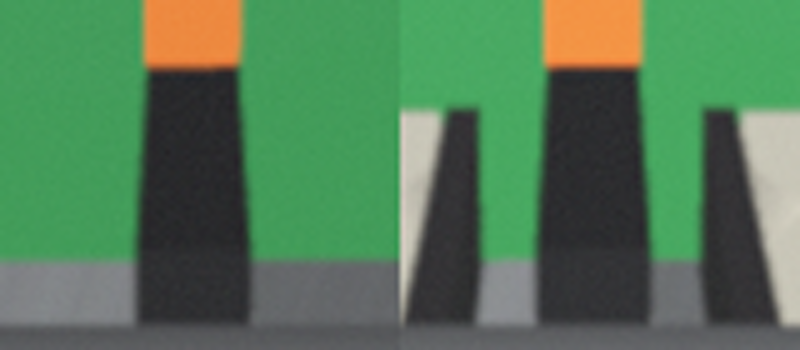

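The tab sits centred between the fingers, with its middle at column 318.8 and the fingers' at 318.3. Finishing the grip, then lifting.

move_arm:
  targets:
    - [[0,0,0],[0,0,0]]
    - [[0,0,0],[0,0,0]]
    - [[0,0,0],[0,0,0]]
    - [[0,0,0],[0,0,0]]

```text
time_s: 7.3
tcp_pos: [0.566, -0.1276, 0.1156]
eef_rot: [-180.0, -0.0, -73.9]
contact_force: [0.9, -0.7, 0.2]
gripper_width: 0.01
gripper_force: 25.0
```

move_arm:
  targets:
    - [[0,0,-1],[0,0,0]]
    - [[0,0,-3],[0,0,0]]
    - [[0,0,-6],[0,0,0]]
    - [[0,0,-9],[0,0,0]]
    - [[0,0,-12],[0,0,0]]

```text
time_s: 7.92
tcp_pos: [0.5658, -0.1276, 0.2371]
eef_rot: [-180.0, 0.0, -73.9]
contact_force: [-0.8, 0.8, -2.0]
gripper_width: 0.0096
gripper_force: 25.0
```

move_arm:
  targets:
    - [[0,0,-3],[0,0,0]]
    - [[0,0,-3],[0,0,0]]
    - [[0,0,-3],[0,0,0]]
    - [[0,0,-3],[0,0,0]]

```text
time_s: 8.43
tcp_pos: [0.5653, -0.1276, 0.2645]
eef_rot: [179.9, 0.0, -73.9]
contact_force: [0.8, -0.2, -1.3]
gripper_width: 0.0102
gripper_force: 25.0
```

move_arm:
  targets:
    - [[0,0,-3],[0,0,0]]
    - [[-3,-0.83,-4.5],[0,0,0]]
    - [[-8,-2.2,-4.5],[0,0,0]]
    - [[-13.5,-3.7,-4.5],[0,0,0]]
    - [[-19,-5.2,-4.5],[0,0,0]]

```text
time_s: 9.05
tcp_pos: [0.5626, 0.0708, 0.3098]
eef_rot: [179.9, -0.0, -73.9]
contact_force: [1.3, 0.4, -0.6]
gripper_width: 0.0097
gripper_force: 25.0
```

move_arm:
  targets:
    - [[-5.5,-1.5,0],[0,0,-0.03]]
    - [[-11,-3,0],[0,0,-0.063]]
    - [[-16.5,-4.6,0],[0,0,-0.063]]
    - [[-21.5,-6,0],[0,0,-0.063]]
    - [[-24.8,-6.85,0],[0,0,-0.063]]

```text
time_s: 9.68
tcp_pos: [0.5594, 0.3289, 0.309]
eef_rot: [179.9, -0.0, -70.2]
contact_force: [0.4, 0.4, -1.1]
gripper_width: 0.0096
gripper_force: 25.0
```

move_arm:
  targets:
    - [[0,0,0],[0,0,0]]
    - [[0,0,0],[0,0,0]]
    - [[0,0,0],[0,0,0]]
    - [[0,0,0],[0,0,0]]
    - [[0,0,0],[0,0,0]]

```text
time_s: 10.3
tcp_pos: [0.5602, 0.326, 0.3108]
eef_rot: [-180.0, 0.0, -70.3]
contact_force: [0.1, 0.4, -2.2]
gripper_width: 0.0097
gripper_force: 25.0
```

```bash
python3 snap.py w_r2 slot_mouth,rack
```

```text
10.35 [0.5602 0.3262 0.3108] [-1.7998e+02  1.0000e-02 -7.0290e+01] [ 47.4  15.8   4.8  -0.  -78.9 -27.7] [ 0.7  0.4 -1.1]
slot_mouth [164.2 318.2] 0.92 [0.5588 0.3299 0.06  ]
slot_mouth [232.6 316.3] 0.57 [0.5295 0.4196 0.06  ]
rack [150.5 317.1] 0.73 [0.5628 0.3233 0.    ]
rack [161.7 318.7] 0.15 [0.5551 0.3379 0.    ]
```

View pics/w_r2.png

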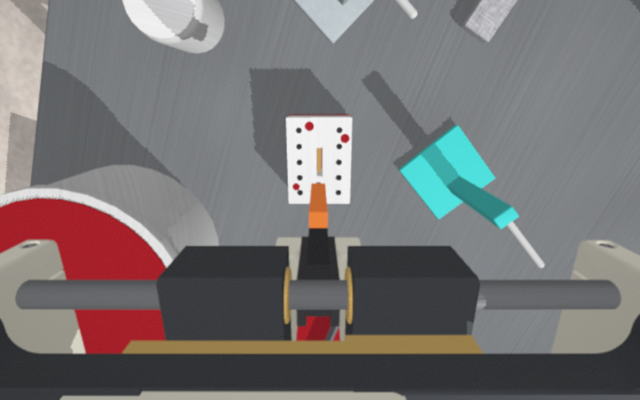

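The gauge hangs at column 318 just below the slot at (319,161). I'll re-fit the rack and check the gauge against the tool axis.

```bash
python3 - <<'E'
from quad import *
c=load("w_r2"); im=cv2.imread("pics/w_r2.png").astype(int)
roi=np.zeros(im.shape[:2],bool); roi[108:210,280:360]=1
m=cv2.morphologyEx(((im.min(2)>170)&roi).astype(np.uint8),cv2.MORPH_CLOSE,np.ones((25,25)))
q=quad(m); X=back(q,.06,c); print("rack",q.round(1).tolist(),X.mean(0).round(4),[(np.linalg.norm(X[(i+1)%4]-X[i]).round(4),np.degrees(np.arctan2(*(X[(i+1)%4]-X[i])[[1,0]])).round(2)) for i in range(4)])
from plant import r
s=r.get_state();t=s["tcp_pos"];Rt=rpy(s)
# plate edge (gauge y face nearest camera: tool x=+.022), plate top z_tool=.0056, bottom .0656 ; blade edge x=.012, to .1076
for x,z,h in [(.022,.0056,.005),(.022,.0656,.005),(.012,.0656,.002),(.012,.1076,.002),(.013,-.0344,.005)]:
    print("pred",(x,z),proj(t+Rt.apply([[x,-h,z],[x,h,z]]),c).round(1).tolist())
for v in range(184,240,4):
    o=np.where((im[v,:,2]-im[v,:,0]>60)&(im[v,:,2]>120))[0]; o=o[(o>290)&(o<345)]; k=np.where(im[v,300:340].max(1)<75)[0]+300
    print(v,(o.min(),o.max()) if len(o) else "",(k.min(),k.max()) if len(k) else "")
E
```

```text
rack [[351.3999938964844, 117.0], [349.6000061035156, 203.0], [288.6000061035156, 203.0], [285.79998779296875, 117.0]] [0.5591 0.3266 0.06  ] [(np.float64(0.1104), np.float64(110.18)), (np.float64(0.0804), np.float64(19.67)), (np.float64(0.1105), np.float64(-70.14)), (np.float64(0.0798), np.float64(-160.35))]
pred (0.022, 0.0056) [[308.7, 210.8], [327.5, 210.8]]
pred (0.022, 0.0656) [[311.0, 181.9], [325.2, 181.9]]
pred (0.012, 0.0656) [[315.3, 195.4], [320.9, 195.4]]
pred (0.012, 0.1076) [[315.7, 180.6], [320.5, 180.6]]
pred (0.013, -0.0344) [[306.4, 262.9], [330.0, 262.9]]
184 (np.int64(294), np.int64(324)) 
188 (np.int64(294), np.int64(324)) 
192 (np.int64(311), np.int64(325)) (np.int64(300), np.int64(339))
196 (np.int64(311), np.int64(325)) 
200 (np.int64(310), np.int64(325)) 
204 (np.int64(309), np.int64(326)) 
208 (np.int64(309), np.int64(326)) 
212 (np.int64(309), np.int64(327)) 
216 (np.int64(309), np.int64(327)) 
220 (np.int64(309), np.int64(327)) 
224 (np.int64(309), np.int64(327)) 
228 (np.int64(310), np.int64(326)) 
232  (np.int64(309), np.int64(326))
236  (np.int64(309), np.int64(327))
```

move_arm:
  targets:
    - [[-0.07,0.09,3],[0,0,0]]
    - [[-0.07,0.09,7],[0,0,0]]
    - [[-0.07,0.09,10.5],[0,0,0]]
    - [[-0.07,0.09,12.5],[0,0,0]]
    - [[-0.07,0.09,12.5],[0,0,0]]

```text
time_s: 11.08
tcp_pos: [0.5582, 0.3263, 0.1839]
eef_rot: [179.8, -0.1, -70.3]
contact_force: [0.3, 0.3, -1.0]
gripper_width: 0.0094
gripper_force: 25.0
```

move_arm:
  targets:
    - [[0,0,0],[0,0,0]]
    - [[0,0,0],[0,0,0]]
    - [[0,0,0],[0,0,0]]
    - [[0,0,0],[0,0,0]]
    - [[0,0,0],[0,0,0]]

```text
time_s: 11.7
tcp_pos: [0.559, 0.327, 0.1857]
eef_rot: [-180.0, 0.0, -70.3]
contact_force: [-0.2, 0.8, -1.1]
gripper_width: 0.0097
gripper_force: 25.0
```

```bash
python3 - <<'E'
from plant import r
s=r.get_state(); print(s["tcp_pos"].round(5),s["eef_rot"].round(2),s["contact_force"].round(2),s["moment"].round(3))
E
```

```text
[0.55898 0.32698 0.1857 ] [-179.99    0.    -70.26] [-0.2   0.82 -1.11] [ 0.078 -0.051  0.   ]
```

move_arm:
  targets:
    - [[0.03,0,0.8],[0,0,0]]
    - [[0.03,0,1.6],[0,0,0]]
    - [[0.03,0,2.3],[0,0,0]]
    - [[0.03,0,2.8],[0,0,0]]
    - [[0.03,0,3.0],[0,0,0]]

```text
time_s: 12.32
tcp_pos: [0.559, 0.3266, 0.1551]
eef_rot: [180.0, -0.0, -70.3]
contact_force: [-0.3, 0.4, -0.9]
gripper_width: 0.0098
gripper_force: 25.0
```

move_arm:
  targets:
    - [[0,0,0],[0,0,0]]
    - [[0,0,0],[0,0,0]]
    - [[0,0,0.1],[0,0,0]]
    - [[0,0,0.2],[0,0,0]]

```text
time_s: 12.82
tcp_pos: [0.5591, 0.3267, 0.1536]
eef_rot: [-180.0, 0.0, -70.3]
contact_force: [0.7, 0.5, -1.3]
gripper_width: 0.0099
gripper_force: 25.0
```

move_arm:
  targets:
    - [[0,0,0.1],[0,0,0]]
    - [[0,0,0.2],[0,0,0]]

```text
time_s: 13.08
tcp_pos: [0.5591, 0.3267, 0.1515]
eef_rot: [180.0, -0.0, -70.3]
contact_force: [-0.3, 0.4, -1.1]
gripper_width: 0.0097
gripper_force: 25.0
```

move_arm:
  targets:
    - [[0,0,0.1],[0,0,0]]
    - [[0,0,0.2],[0,0,0]]

```text
time_s: 13.32
tcp_pos: [0.5591, 0.3267, 0.1496]
eef_rot: [-180.0, -0.0, -70.3]
contact_force: [-0.7, 0.2, -0.2]
gripper_width: 0.0101
gripper_force: 25.0
```

move_arm:
  targets:
    - [[0,0,0.05],[0,0,0]]
    - [[0,0,0.1],[0,0,0]]

```text
time_s: 13.58
tcp_pos: [0.5591, 0.3267, 0.1488]
eef_rot: [-180.0, -0.0, -70.3]
contact_force: [-0.4, -1.1, 1.3]
gripper_width: 0.0097
gripper_force: 25.0
```

move_arm:
  targets:
    - [[0,0,0.05],[0,0,0]]
    - [[0,0,0.1],[0,0,0]]

```text
time_s: 13.82
tcp_pos: [0.5591, 0.3267, 0.1478]
eef_rot: [-180.0, 0.0, -70.3]
contact_force: [0.2, -0.0, 2.2]
gripper_width: 0.0101
gripper_force: 25.0
```

The stop is felt at TCP height of about 0.1497. The force is now about 3.4 N above baseline, so I hold it there.

move_arm:
  targets:
    - [[0,0,0.05],[0,0,0]]
    - [[0,0,0.05],[0,0,0]]
    - [[0,0,0.05],[0,0,0]]
    - [[0,0,0.05],[0,0,0]]
    - [[0,0,0.05],[0,0,0]]

```text
time_s: 14.45
tcp_pos: [0.5591, 0.3267, 0.1471]
eef_rot: [-180.0, 0.0, -70.3]
contact_force: [-0.6, 0.7, 2.5]
gripper_width: 0.0098
gripper_force: 25.0
```

move_arm:
  targets:
    - [[0,0,0],[0,0,0]]
    - [[0,0,0],[0,0,0]]

```text
time_s: 14.7
tcp_pos: [0.5591, 0.3267, 0.1471]
eef_rot: [-180.0, 0.0, -70.3]
contact_force: [-0.2, -0.2, 2.6]
gripper_width: 0.0102
gripper_force: 25.0
```

The stop was pressed at about 3.8 N for roughly 1 s. Withdrawing, then heading to the peg.

move_arm:
  targets:
    - [[0,0,-2],[0,0,0]]
    - [[0,0,-5],[0,0,0]]
    - [[0,0,-9],[0,0,0]]
    - [[0,0,-13],[0,0,0]]
    - [[0,0,-15.5],[0,0,0]]

```text
time_s: 15.32
tcp_pos: [0.5593, 0.327, 0.3037]
eef_rot: [-179.9, 0.0, -70.3]
contact_force: [-0.0, 0.2, -1.8]
gripper_width: 0.0097
gripper_force: 25.0
```

move_arm:
  targets:
    - [[2.5,2,0],[0,0,0.15]]
    - [[5,4,0],[0,0,0.32]]
    - [[8,6.3,0],[0,0,0.48]]
    - [[11,8.7,0],[0,0,0.64]]
    - [[12.86,10.24,0],[0,0,0.7934]]

```text
time_s: 15.95
tcp_pos: [0.5052, 0.1696, 0.3016]
eef_rot: [180.0, -0.0, -116.1]
contact_force: [-0.7, 0.3, -0.7]
gripper_width: 0.0098
gripper_force: 25.0
```

move_arm:
  targets:
    - [[0,0,0],[0,0,0]]
    - [[0,0,3],[0,0,0]]
    - [[0,0,6],[0,0,0]]
    - [[0,0,8],[0,0,0]]
    - [[0,0,8],[0,0,0]]

```text
time_s: 16.58
tcp_pos: [0.5053, 0.171, 0.2201]
eef_rot: [179.9, -0.2, -115.6]
contact_force: [-1.7, -0.1, -0.2]
gripper_width: 0.0099
gripper_force: 25.0
```

move_arm:
  targets:
    - [[0,0,0],[0,0,0]]
    - [[0,0,0],[0,0,0]]
    - [[0,0,0],[0,0,0]]
    - [[0,0,0],[0,0,0]]
    - [[0,0,0],[0,0,0]]

```text
time_s: 17.2
tcp_pos: [0.5061, 0.1711, 0.2222]
eef_rot: [-180.0, 0.0, -115.7]
contact_force: [0.5, 0.7, -0.9]
gripper_width: 0.0101
gripper_force: 25.0
```

```bash
python3 snap.py w_p2 peg_tip,peg_root,gauge_eye
```

```text
17.25 [0.5061 0.171  0.2222] [-1.8000e+02  1.0000e-02 -1.1572e+02] [ 39.7   7.5 -17.4   0.  -65.1 -65.4] [-1.  -0.1 -1.1]
peg_root [262.3 556.5] 0.81 [0.3517 0.3025 0.14  ]
peg_root [200.7 193.8] 0.64 [0.5919 0.1274 0.14  ]
gauge_eye [233.2 318.3] 0.58 [0.5265 0.2138 0.09  ]
gauge_eye [270.3 322.4] 0.48 [0.5404 0.2519 0.09  ]
```

View pics/w_p2.png

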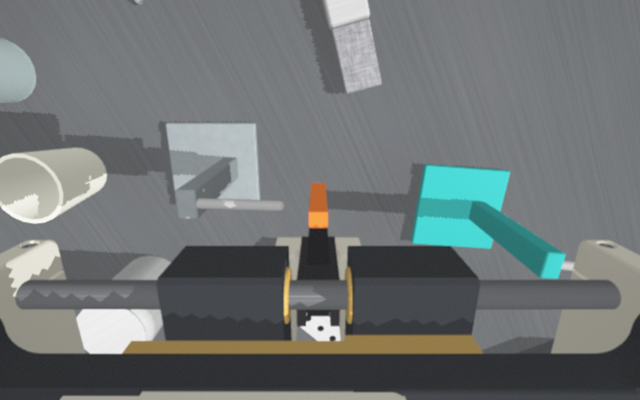

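The peg runs from (200,204) to its tip at (283,206), and the gauge is at (318,205) beyond it. I'll check the peg fit from this view.

```bash
python3 - <<'E'
from quad import *
c=load("w_p2"); im=cv2.imread("pics/w_p2.png").astype(float).mean(2); p=np.load("stand.npy")
Rz=R.from_euler("z",p[2]); P=lambda L: Rz.apply(L)+[p[0],p[1],0]
t=proj(P([[-.075,0,.146],[-.008,0,.14]]),c); print("pred tip,root",t.round(1).tolist()); print("tip profile",im[206,276:292].astype(int).tolist())
o=[]
for u in range(262,280,2):
    g=np.gradient(im[193:218,u]); f=lambda i:i+.5*(g[i-1]-g[i+1])/(g[i-1]-2*g[i]+g[i+1])
    a,b=193+f(np.argmax(g)),193+f(np.argmin(g)); ax=t[1,1]+(u-t[1,0])*(t[0,1]-t[1,1])/(t[0,0]-t[1,0]); o.append((u,a,b,(a+b)/2-ax))
print(np.round(o,2).tolist())
q=proj(P([[-.06,.001,.146],[-.06,0,.146]]),c); print("px per mm lateral",(q[0]-q[1]).round(2))
X=P([[-.1,0,.1482],[-.11+.075+0,0,.1429],[-.040,0,.1429]]); print("out25",X[0].round(4),"in35",X[2].round(4),"stand x",Rz.apply([1,0,0]).round(4))
for x,z,h in [(.022,.0056,.005)]:
    from plant import r
    s=r.get_state(); print("plate pred",proj(s["tcp_pos"]+rpy(s).apply([[x,-h,z],[x,h,z]]),c).round(1).tolist())
E
```

```text
pred tip,root [[285.0, 205.6], [199.4, 203.1]]
tip profile [171, 171, 170, 171, 167, 163, 158, 147, 132, 124, 123, 125, 123, 125, 125, 124]
[[262.0, 200.2, 209.5, -0.08], [264.0, 200.27, 209.22, -0.25], [266.0, 200.47, 209.28, -0.18], [268.0, 200.56, 209.76, 0.05], [270.0, 200.5, 209.85, 0.01], [272.0, 200.66, 209.81, 0.01], [274.0, 200.55, 209.75, -0.13], [276.0, 200.7, 209.82, -0.08], [278.0, 200.67, 209.9, -0.11]]
px per mm lateral [0.06 1.25]
out25 [0.5062 0.1709 0.1482] in35 [0.5602 0.1449 0.1429] stand x [ 0.901  -0.4339  0.    ]
plate pred [[308.8, 209.8], [327.6, 209.7]]
```

```bash
python3 - <<'E'
from h import *
from plant import r
c=load("w_p2"); im=cv2.imread("pics/w_p2.png").astype(int); s=r.get_state()
print(s["tcp_pos"].round(4),im[205:236,318,2].tolist(), im[178:190,318].tolist())
for x,z in [(.022,.0056),(.013,.0056),(.022,.0656)]: print(x,z,proj(s["tcp_pos"]+rpy(s).apply([[x,0,z],[x-.002,0,z]]),c).round(1).tolist())
E
```

```text
[0.5061 0.171  0.2221] [190, 189, 188, 188, 187, 192, 219, 244, 247, 247, 247, 247, 247, 247, 247, 247, 247, 247, 247, 247, 247, 246, 220, 122, 47, 36, 38, 40, 37, 38, 37] [[128, 123, 120], [128, 124, 120], [128, 123, 121], [129, 127, 129], [116, 124, 150], [77, 111, 176], [51, 103, 187], [46, 99, 188], [47, 100, 187], [48, 102, 188], [51, 102, 189], [49, 102, 189]]
0.022 0.0056 [[318.2, 209.8], [318.2, 213.3]]
0.013 0.0056 [[318.2, 225.4], [318.2, 228.9]]
0.022 0.0656 [[318.1, 181.1], [318.1, 183.8]]
```

The peg matches the earlier fit to within 0.2 px. The gauge's own edges show it sits about 1 mm toward tool −x in the grip, so I correct for that and lower to peg height.

move_arm:
  targets:
    - [[0.11,0,1.5],[0,0,0]]
    - [[0.11,0,3.2],[0,0,0]]
    - [[0.11,0,4.4],[0,0,0]]
    - [[0.11,0,4.83],[0,0,0]]
    - [[0.11,0,4.83],[0,0,0]]

```text
time_s: 18.02
tcp_pos: [0.5056, 0.17, 0.1735]
eef_rot: [180.0, -0.0, -115.7]
contact_force: [-0.3, 0.7, -1.8]
gripper_width: 0.0097
gripper_force: 25.0
```

move_arm:
  targets:
    - [[0,0,0],[0,0,0]]
    - [[0,0,0],[0,0,0]]
    - [[0,0,0],[0,0,0]]
    - [[0,0,0],[0,0,0]]
    - [[0,0,0],[0,0,0]]

```text
time_s: 18.65
tcp_pos: [0.5057, 0.1701, 0.1738]
eef_rot: [-180.0, 0.0, -115.7]
contact_force: [-0.4, -0.7, -2.5]
gripper_width: 0.0101
gripper_force: 25.0
```

```bash
python3 - <<'E'
from h import *
from plant import r, viewer
s=r.get_state(); print(s["tcp_pos"].round(5),s["eef_rot"].round(2),s["contact_force"].round(2))
e=s["tcp_pos"]+rpy(s).apply([-.0011,0,.0256]); p=np.load("stand.npy"); print("eye in stand frame mm",(R.from_euler("z",-p[2]).apply(e-[p[0],p[1],0])*1e3).round(2),"axis z",146+(-75-(R.from_euler("z",-p[2]).apply(e-[p[0],p[1],0])*1e3)[0])*6/67)
O=[]
for n,(a,b,cc,d) in {"scene":(340,455,180,270),"top":(205,320,150,240)}.items():
    v=viewer.capture(n); c=cam(v); im=v["image"]; q=proj(e,c)[0]; print(n,q.round(1),proj(R.from_euler("z",p[2]).apply([-.075,0,.146])+[p[0],p[1],0],c)[0].round(1))
    O.append(cv2.resize(im[cc:d,a:b],None,fx=3.4,fy=3.4,interpolation=2))
v=viewer.capture("wrist"); O.append(cv2.resize(v["image"][150:240,240:355],None,fx=3.4,fy=3.4,interpolation=2))
cv2.imwrite("pics/pre.png",np.hstack(O[:2])[:,:800])
cv2.imwrite("pics/w_p3.png",v["image"]); np.savez("w_p3.npz",**cam(v))
E
```

```text
[0.50567 0.17006 0.17383] [-1.8000e+02  1.0000e-02 -1.1572e+02] [-0.39 -0.67 -2.49]
eye in stand frame mm [-1.0007e+02  1.3000e-01  1.4823e+02] axis z 148.24502538337964
scene [412.6 187.4] [405.7 192.6]
top [243.6 228. ] [248.5 218.8]
```

View pics/pre.png

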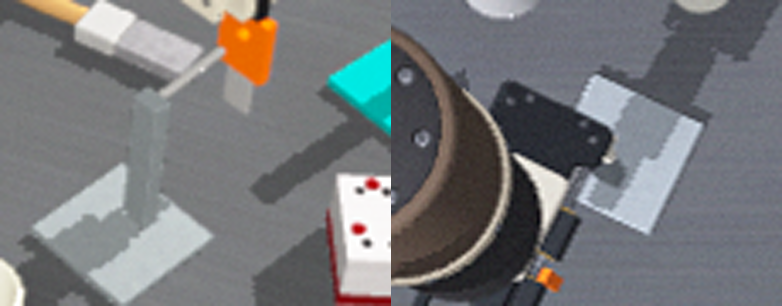

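In scene the eye is at about (411.5, 190) and the peg tip at (405, 196). Both sit 2–3 rows below prediction, so they agree with each other. I have now viewed 11 pictures, one over the allowance, so I go on by numbers only. Threading slowly.

move_arm:
  targets:
    - [[0,-0.5,0.045],[0,0,0]]
    - [[0,-1.0,0.09],[0,0,0]]
    - [[0,-1.5,0.13],[0,0,0]]
    - [[0,-1.8,0.16],[0,0,0]]
    - [[0,-2.1,0.19],[0,0,0]]

```text
time_s: 19.42
tcp_pos: [0.5248, 0.1608, 0.1718]
eef_rot: [180.0, -0.0, -115.7]
contact_force: [0.1, -0.7, -2.2]
gripper_width: 0.0097
gripper_force: 25.0
```

move_arm:
  targets:
    - [[0,-0.2,0.018],[0,0,0]]
    - [[0,-0.4,0.036],[0,0,0]]
    - [[0,-0.6,0.054],[0,0,0]]
    - [[0,-0.8,0.072],[0,0,0]]

```text
time_s: 19.92
tcp_pos: [0.5319, 0.1574, 0.1712]
eef_rot: [-180.0, 0.0, -115.7]
contact_force: [-0.5, -0.3, -0.7]
gripper_width: 0.0096
gripper_force: 25.0
```

move_arm:
  targets:
    - [[0,-0.2,0.018],[0,0,0]]
    - [[0,-0.4,0.036],[0,0,0]]
    - [[0,-0.6,0.054],[0,0,0]]

```text
time_s: 20.3
tcp_pos: [0.5373, 0.1548, 0.1706]
eef_rot: [-180.0, 0.0, -115.7]
contact_force: [0.2, 0.0, -1.7]
gripper_width: 0.0096
gripper_force: 25.0
```

There is no contact force, so the eye is on the peg. Going further on.

move_arm:
  targets:
    - [[0,-0.4,0.036],[0,0,0]]
    - [[0,-0.8,0.072],[0,0,0]]
    - [[0,-1.3,0.117],[0,0,0]]
    - [[0,-1.8,0.16],[0,0,0]]
    - [[0,-2.2,0.2],[0,0,0]]

```text
time_s: 20.92
tcp_pos: [0.5573, 0.1451, 0.1685]
eef_rot: [180.0, -0.0, -115.7]
contact_force: [0.7, -0.2, -1.8]
gripper_width: 0.0096
gripper_force: 25.0
```

move_arm:
  targets:
    - [[0,-0.3,0.027],[0,0,0]]
    - [[0,-0.3,0.027],[0,0,0]]
    - [[0,-0.3,0.027],[0,0,0]]

```text
time_s: 21.3
tcp_pos: [0.5596, 0.144, 0.1683]
eef_rot: [180.0, 0.0, -115.7]
contact_force: [0.5, -0.3, -0.5]
gripper_width: 0.0097
gripper_force: 25.0
```

```bash
cat > eye.py <<'E'
from h import *
from plant import r, viewer
F_=[]
for i in range(6):
    v=viewer.capture("scene"); s=r.get_state(); F_.append(s["contact_force"])
p=np.load("stand.npy"); e=s["tcp_pos"]+rpy(s).apply([-.0011,0,.0256]); q=R.from_euler("z",-p[2]).apply(e-[p[0],p[1],0])*1e3
print(s["time_s"],s["tcp_pos"].round(4),"eye",q.round(2),"axis z",round(146+(-75-q[0])*6/67,2),"F",np.mean(F_,0).round(2),np.std(F_,0).round(2),s["moment"].round(3))
im=v["image"].astype(int); m=(im[...,2]>180)&(im[...,1]>70)&(im[...,1]<150)&(im[...,0]<60); m[:,:330]=0;m[:,470:]=0; m[:120]=0; P=np.argwhere(m); print("orange px",len(P),P.mean(0).round(1),P.min(0),P.max(0),"pred eye",proj(e,cam(v))[0].round(1))
E
python3 eye.py
```

```text
21.6 [0.5597 0.1441 0.1684] eye [-40.18   0.19 142.81] axis z 142.88 F [-0.02  0.09 -1.34] [0.43 0.36 0.3 ] [ 0.127 -0.1    0.033]
orange px 199 [206.2 397.1] [172 388] [217 412] pred eye [396.1 200.2]
```

move_arm:
  targets:
    - [[0,0,0.05],[0,0,0]]
    - [[0,0,0.1],[0,0,0]]
    - [[0,0,0.1],[0,0,0]]

```text
time_s: 21.98
tcp_pos: [0.5597, 0.144, 0.1673]
eef_rot: [180.0, -0.0, -115.7]
contact_force: [1.4, -0.5, -1.8]
gripper_width: 0.0095
gripper_force: 25.0
```

move_arm:
  targets:
    - [[0,0,0.05],[0,0,0]]
    - [[0,0,0.05],[0,0,0]]
    - [[0,0,0.05],[0,0,0]]

```text
time_s: 22.35
tcp_pos: [0.5597, 0.144, 0.167]
eef_rot: [-180.0, 0.0, -115.7]
contact_force: [-0.9, -0.1, 0.9]
gripper_width: 0.0098
gripper_force: 25.0
```

```bash
python3 eye.py
```

```text
22.65 [0.5597 0.144  0.1669] eye [-4.0050e+01  1.3000e-01  1.4133e+02] axis z 142.87 F [-0.33  0.62  0.45] [0.23 0.54 0.56] [0.05  0.233 0.008]
orange px 190 [206.9 396.8] [183 388] [217 403] pred eye [396.  200.6]
```

Contact comes at 1.5 mm below the axis, as geometry predicts, so the peg carries the gauge. Releasing.

move_arm:
  targets:
    - [[0,0,0],[0,0,0]]
    - [[0,0,0],[0,0,0]]
    - [[0,0,0],[0,0,0]]
    - [[0,0,0],[0,0,0]]
    - [[0,0,0],[0,0,0]]
  jaw: 4.5

```text
time_s: 23.28
tcp_pos: [0.5597, 0.144, 0.1668]
eef_rot: [-180.0, -0.0, -115.7]
contact_force: [-0.2, -0.8, 0.6]
gripper_width: 0.0444
gripper_force: 0.0
```

move_arm:
  targets:
    - [[0,0,0],[0,0,0]]
    - [[0,0,0],[0,0,0]]
    - [[0,0,0],[0,0,0]]
    - [[0,0,0],[0,0,0]]

```text
time_s: 23.78
tcp_pos: [0.5597, 0.144, 0.1668]
eef_rot: [-180.0, -0.0, -115.7]
contact_force: [0.2, 0.4, 0.5]
gripper_width: 0.0448
gripper_force: 0.0
```

```bash
python3 eye.py; python3 snap.py w_end gauge_tab,gauge_eye
```

```text
24.075 [0.5597 0.144  0.1668] eye [-4.0110e+01  1.1000e-01  1.4123e+02] axis z 142.88 F [ 0.04 -0.08  0.24] [0.54 0.36 0.65] [ 0.096 -0.111  0.025]
orange px 163 [207.2 398. ] [170 388] [217 416] pred eye [396.  200.6]
24.125 [0.5597 0.144  0.1669] [-180.      0.   -115.71] [ 33.8  14.1 -16.7   0.  -59.2 -59.5] [ 0.2 -0.4  0.4]
gauge_tab [267.8 315.9] 0.93 [0.5743 0.1708 0.13  ]
gauge_eye [232.8 317.4] 0.63 [0.57   0.1641 0.09  ]
```

move_arm:
  targets:
    - [[0,0,-1],[0,0,0]]
    - [[0,0,-3],[0,0,0]]
    - [[0,0,-6],[0,0,0]]
    - [[0,0,-9],[0,0,0]]
    - [[0,0,-12],[0,0,0]]

```text
time_s: 24.85
tcp_pos: [0.5597, 0.144, 0.2887]
eef_rot: [-180.0, 0.0, -115.7]
contact_force: [-0.1, -0.3, -0.7]
gripper_width: 0.045
gripper_force: 0.0
```

move_arm:
  targets:
    - [[-5,0,-2],[0,0,0]]
    - [[-10,0,-2],[0,0,0]]
    - [[-12,0,-2],[0,0,0]]
    - [[-12,0,-2],[0,0,0]]
    - [[-12,0,-2],[0,0,0]]

```text
time_s: 25.48
tcp_pos: [0.6115, 0.2515, 0.307]
eef_rot: [180.0, -0.0, -115.7]
contact_force: [-0.7, 0.6, 0.2]
gripper_width: 0.0451
gripper_force: 0.0
```

```bash
python3 - <<'E'
from h import *
from plant import r, viewer, pinpoint
p=np.load("stand.npy"); P=lambda L: R.from_euler("z",p[2]).apply(L)+[p[0],p[1],0]
for k in range(2):
  for n in ("wrist","scene","top"):
    v=viewer.capture(n); c=cam(v); im=v["image"].astype(int)
    m=(im[...,2]>130)&(im[...,2]-im[...,1]>60)&(im[...,1]-im[...,0]>25)
    # predicted hung gauge (upright, eye at -40): tab, eye, tip
    L=np.array([[-.04,0,.181],[-.04,0,.141],[-.04,0,.059]]); q=proj(P(L),c)
    a=q[1]; w=np.zeros_like(m); w[max(0,int(a[1])-30):int(a[1])+30,max(0,int(a[0])-30):int(a[0])+30]=1
    o=np.argwhere(m&(w>0)); print(n,"pred tab/eye/tip uv",q.round(0).tolist(),"orange",len(o),o.mean(0).round(1)[::-1] if len(o) else "")
    for l in ("gauge_tab","gauge_eye"): print("  ",l,[(np.round(d["location"],1)[::-1].tolist(),round(d["score"],2)) for d in pinpoint(l,n)[:2]])
s=r.get_state(); print(s["time_s"],s["tcp_pos"],s["contact_force"])
E
```

```text
wrist pred tab/eye/tip uv [[318.0, 45.0], [318.0, 51.0], [318.0, 60.0]] orange 373 [320.6  56. ]
   gauge_tab [([373.2, 183.7], 0.61), ([316.9, 40.1], 0.58)]
   gauge_eye [([317.3, 49.5], 0.91), ([380.6, 196.7], 0.75)]
scene pred tab/eye/tip uv [[397.0, 189.0], [396.0, 201.0], [393.0, 222.0]] orange 253 [396.3 205.2]
   gauge_tab [([395.7, 191.5], 0.71)]
   gauge_eye [([396.8, 204.3], 0.72)]
top pred tab/eye/tip uv [[253.0, 203.0], [255.0, 206.0], [260.0, 211.0]] orange 105 [256.9 208.5]
   gauge_tab [([254.4, 197.6], 0.46)]
   gauge_eye [([256.9, 204.2], 0.64)]
wrist pred tab/eye/tip uv [[318.0, 44.0], [318.0, 50.0], [318.0, 59.0]] orange 378 [320.6  55.2]
   gauge_tab [([315.7, 44.2], 0.9), ([360.1, 50.4], 0.5)]
   gauge_eye [([317.3, 46.0], 0.59), ([315.0, 46.5], 0.59)]
scene pred tab/eye/tip uv [[397.0, 189.0], [396.0, 201.0], [393.0, 222.0]] orange 253 [396.3 205.2]
   gauge_tab [([397.6, 189.2], 0.65)]
   gauge_eye []
top pred tab/eye/tip uv [[253.0, 203.0], [255.0, 206.0], [260.0, 211.0]] orange 103 [256.9 208.4]
   gauge_tab [([254.5, 200.6], 0.65), ([342.2, 143.9], 0.52)]
   gauge_eye [([256.5, 207.1], 0.59)]
26.375 [0.61177116 0.25215835 0.30677485] [-0.64876873  0.3284941   0.39561456]
```

All three cameras show the gauge hanging upright and still on the free peg, about 35 mm in from the tip, with the robot clear of it. Handing in.

```bash
python3 -c "
from plant import r
print(r.close_job())"
```

```text
the job is handed in; nothing more can be done
None
```

The gauge was pressed on the sprung stop at about 3.8 N for about 1 s and now hangs upright and still on the free peg, about 35 mm in from the tip. The job was handed in at about 26 s with the robot touching nothing; I viewed 11 pictures, one over the limit of 10.

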